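# Hold a spring clamp open around the end of two boards in a vise

## Task

Two thin boards stand face to face in the bench vise and their free end needs a clamp. Pick up the spring clamp from the bench, squeeze its handles so that the jaws gape wide, and bring it, lying level and pointing straight at the boards, around the free upright end about halfway up, so that the end is well inside the mouth, past the jaw pads, and the clamp touches neither the boards nor the vise. Finish while still holding it there squeezed open, in the air, without having knocked the boards or moved the other things on the bench: I will slip the wooden pads in before it bites.

Things in the scene. Friction and masses are not known exactly. Their poses are not given: they have to be found in the camera images.
- clamp: Steel spring clamp, peg type, with black dipped handles and jaw pads, about 95 g, lying flat on the bench, 22 mm thick. Origin: on the pivot, at the underside (mid-plane 11 mm above). x runs along the clamp from handles to jaws, y towards the left handle, z is the pivot axis, up as it lies. Handle ends at x = -77 mm, jaw tips at x = +58 mm
- clamp_handles (a point): Point midway between the two handle grips, 56 mm behind the pivot, at mid-thickness: squeeze here, along y. Grips are 8 mm thick, x = -35 to -77 mm; over their outer faces 55 mm here when shut (60 mm at the ends), about 22 mm fully squeezed. As they close, the grips roll on the fingers and the clamp may creep 4 to 8 mm forward (jaws ahead) out of the grasp
- clamp_mouth (a point): Point midway between the jaw pads, 51 mm ahead of the pivot, at mid-thickness. The pads reach from x = 44 to 58 mm and meet when the clamp is shut; behind them the jaws bow outward. Fully squeezed, the pads stand 24 mm apart at their back and 31 mm at the tips
- clamp_left (a joint): Angle of the left lever (left handle and left jaw in one piece): 0 = jaws shut, 0.26 rad = fully squeezed open, at the stop. The right lever mirrors it, so the clamp's x axis stays the centre line. Squeezing the handles opens the jaws: about 7 N on each handle starts it, about 12 N holds it fully open
- vise: Grey bench vise fixed to the bench, about 200 mm long, 100 mm wide, 94 mm high, jaws 80 mm wide. Origin: under the middle of the jaws, on the bench. x runs along the screw (T-handle at -x), y along the jaws, z up
- boards: Two plywood boards face to face gripped upright in the vise, together 10 mm thick (x), 220 mm long (y, from -145 to +75 mm), 90 mm high (z, from -45 to +45 mm; from 46 to 136 mm above the bench). Axes as the vise. The free end is the one at -y, sticking out 105 mm beyond the jaws
- board_end (a point): Middle of the free upright end face of the boards (y = -145 mm of the boards), 91 mm above the bench; axes as the boards: the boards run away from it along +y
- pad_a: Bystander: dark wooden clamp pad 55 x 35 x 6 mm lying flat, origin under its centre
- pad_b: Bystander: second wooden clamp pad like the first
- glue: Bystander: white wood-glue bottle, 58 mm diameter, 168 mm tall, origin under its centre
- tape_measure: Bystander: black tape measure 68 x 34 x 62 mm standing, origin under its centre
Not all that is in view belongs to the job. Of the things shaped like the clamp, the steel one is meant.

How it is judged:
By the outcome, as a careful person would: the job done as asked, in the order asked, and still so for the second after the job is handed in, while the arm keeps its last pose, push and grip.
It also fails if it takes over 38 s, if anything falls off the work surface, if the arm or the gripper's body presses on something with over 40 N, if the wrist force passes 120 N, or if a joint passes its speed limit or range.

## Robot

A 6-joint arm with a two-finger parallel gripper is mounted at the origin on the work surface. World frame = base frame: x ahead of the robot, y to its left, z up, the work surface at z = 0. Lengths are in mm, angles in degrees, forces in N, time in s.
With the tool pointing down it reaches from about 300 to 850 mm from the base axis. Payload 4.2 kg.
Tool frame: the origin (TCP) lies midway between the tips of the shut fingers; the grasp point (between the pads) lies pinch_z behind it (pinch_z is the distance from the TCP to the grasp point, in mm); z points along the fingers, y is the line along which they close (so a half turn about z gives the same grasp; the last joint's range is limited). The gripper opens to 91 mm and grips with 3 to 60 N. Pads are 32 mm wide; open, the fingers measure 118 mm over their backs; the gripper's body (76 mm by 178 mm) begins 60 mm behind the grasp point.
Start: joints at [-71.906, 18.312, 89.639, -0, 72.044, -1.146], TCP at [189.48, -542.9, 213.976] pointing down, gripper open.
Joint ranges: [-177.97, 177.97], [-48.28, 115.42], [12.27, 149.76], [-77.06, 257.06], [2.81, 150.46], [-146.56, 146.56]. Speed limits (degrees/s): [147.25, 147.25, 180, 180, 180, 180].

## Interface

Orientations are given as [roll, pitch, yaw] about the fixed x, y, z axes, in that order (R = Rz(yaw) Ry(pitch) Rx(roll)).
In Python, from workcell import state, grab_frame, job_done, masks_of, landmark_of, pinch_z gives the robot as it stands. The module is installed in compiled form; this text tells all that it offers.
- The arm moves only by the tool move_arm, never from a script. Its argument "plan" is a list of rows, each an object of numbers: "x", "y", "z": the shift along the tool's x, y, z in mm; "rx", "ry", "rz": the turn, a rotation vector about the tool's x, y, z in rad. A call has 1 to 10 rows; each row shifts and turns the commanded pose from where the row before left it, along the tool's axes as they then stand; what a row does not reach is not made up. A row lasts 1/10 s, in which the tool goes at most 50 mm and 8.59 degrees, less where a joint would pass 70% of its speed; a pose out of reach is approached as far as the arm can. A call is refused whole if a number of a shift passes 50 or a number of a turn 0.15, either way. A call with a gripper value outside its range is refused whole. "grip" is the opening, from 0 (shut) to 1 (fully open), set as the call begins (left out, the last holds). The fingers move at their own pace and stop on an object; "squeeze" is the grip in N (left out, the last holds). Time passes only in rows, so rows that do not move let the fingers close. It gives the time, the measured TCP pose, the force, the opening and the grip force at its end, in the units of the state.
- state(): the state, without advancing time (a new reading comes with each control period).
- grab_frame(name): name is "scene" or "top" or "wrist"; returns a dict with "img" (420x560x3 uint8, red, green, blue), "z_map" (420x560 float32, mm along the optical axis (not along the pixel's ray), 0 where there is no reading), "fx", "fy", "cx", "cy" (pixels), "rvec" (rotation vector, rad) and "tvec" (3), from world to camera coordinates, as OpenCV has them. Camera axes: x right, y down, z forward; pixel columns grow to the right and rows downward; lengths in mm; the calibration is good to about 2 mm. A picture is of the moment at which its call begins.
- job_done(): hands the job in; it is judged then, once.
Trained networks look in the newest picture that a camera, given by its name, has taken for a name from the list of things; names that differ only in an ending like _2 or _b are one class to them, and where a whole thing is asked for, a point or a joint stands for the part that bears it (a point fixed in the world has none). Each returns a list of dicts, best first, with "p" (0 to 1); they miss things now and then, are a little off and sometimes report something else, mostly with a low value. They report only what shows in the picture. A call takes as long as a camera call. They do not tell look-alikes from the thing itself.
- masks_of(camera, label): "pixels" (420x560 bool, what is visible of it) and "box" ([centre column, centre row, width, height] in pixels, round what is visible of it).
- landmark_of(camera, label): "point" ([column, row] in pixels: a listed point, or the origin of a listed thing).
The state is a dict: "time_s": time; "qpos": joint angles; "qvel": joint speeds; "effort": joint torques, N m; "ee_pos": TCP position; "ee_rot": TCP orientation; "force": force on the tool from outside, world axes, zero at the start; "torque": the same for the moment, N m; "gripper_width": finger opening in mm; "gripper_force": force on a finger pad.
Only numpy, scipy, OpenCV 4.12 (cv2) and the standard library are available. Lean on these libraries where they do the work, as an engineer would, in place of code of your own. Each camera call takes 0.05 s, during which the arm holds its last target. There are 200 camera calls.

## Working session

There is one attempt and no reset: what is moved stays moved. The work goes in short steps, Python scripts to look and compute and a tool call to move; the robot and the scene stay as the last step left them, time stands still between calls to the robot, and variables do not carry over. Pictures are saved under pics/ and viewed, at most 10 in all, crops included, and the job is handed in when it is done.

Besides the shell and the picture viewer there is one more tool, called in YAML: its name, and indented under it one key for each argument. move_arm: Moves the arm, as the interface text tells. Its arguments: {"type":"object","properties":{"plan":{"type":"array","items":{"type":"object","properties":{"x":{"type":"number"},"y":{"type":"number"},"z":{"type":"number"},"rx":{"type":"number"},"ry":{"type":"number"},"rz":{"type":"number"}}}},"grip":{"type":"number"},"squeeze":{"type":"number"}},"required":["plan"]}

```bash
mkdir -p pics; cat > h.py <<'E'
import numpy as np, cv2
from workcell import *
from scipy.spatial.transform import Rotation as R
def T(f): return cv2.Rodrigues(np.array(f["rvec"],float))[0], np.array(f["tvec"],float).ravel()
def cloud(f):
    Rm,t=T(f); z=f["z_map"]; v,u=np.mgrid[:420,:560]
    c=np.stack([(u-f["cx"])/f["fx"]*z,(v-f["cy"])/f["fy"]*z,z],-1)
    return (c-t)@Rm
def onplane(f,p,h):
    Rm,t=T(f); d=np.array([(p[0]-f["cx"])/f["fx"],(p[1]-f["cy"])/f["fy"],1])@Rm; o=-t@Rm
    return o+d*(h-o[2])/d[2]
def proj(f,P):
    Rm,t=T(f); c=np.array(P)@Rm.T+t; return np.array([c[0]/c[2]*f["fx"]+f["cx"],c[1]/c[2]*f["fy"]+f["cy"]])
def save(n,img): cv2.imwrite("pics/"+n,cv2.cvtColor(img,cv2.COLOR_RGB2BGR))
def two(fs,ps):
    A=[];b=[]
    for f,p in zip(fs,ps):
        Rm,t=T(f); d=np.array([(p[0]-f["cx"])/f["fx"],(p[1]-f["cy"])/f["fy"],1])@Rm; d/=np.linalg.norm(d); o=-t@Rm
        P=np.eye(3)-np.outer(d,d); A.append(P); b.append(P@o)
    return np.linalg.lstsq(np.vstack(A),np.hstack(b),rcond=None)[0]
E
python3 - <<'E'
from h import *
np.set_printoptions(precision=1,suppress=True)
print(pinch_z if not callable(pinch_z) else pinch_z(), state()["ee_rot"])
F={}
for c in("top","scene"):
    f=grab_frame(c);F[c]=f; save(c+"0.png",f["img"]); X=cloud(f)
    print(c,"cam at",-T(f)[1]@T(f)[0])
    for l in["clamp","clamp_handles","clamp_mouth","vise","boards","board_end","pad_a","glue","tape_measure"]:
        for r in landmark_of(c,l)[:3]:
            p=r["point"];u,v=int(round(p[0])),int(round(p[1])); print(c,l,round(r["p"],2),np.array(p),X[min(max(v,0),419),min(max(u,0),559)],onplane(f,p,11))
E
```

```text
18.8 [-179.9   -0.    19.2]
top cam at [ 404.4   38.  1377.8]
top clamp 0.94 [399.1 296.8] [ 332.6 -272.5   27.9] [ 332.2 -276.6   11. ]
top clamp 0.8 [373.  223.1] [ 521.  -216.5   23.3] [ 521.8 -218.8   11. ]
top clamp 0.8 [421. 155.] [ 694.8 -349.6   21.8] [ 697.1 -352.7   11. ]
top clamp_handles 0.95 [378.6 292. ] [ 345.1 -228.5   -1.9] [ 345.7 -225.    11. ]
top clamp_handles 0.86 [372.6 200.5] [ 583.3 -223.6   -0.2] [ 580.5 -220.4   11. ]
top clamp_handles 0.84 [407.7 169.1] [ 661.6 -317.7    6.9] [ 660.6 -315.8   11. ]
top clamp_mouth 0.95 [405.6 227.5] [ 505.7 -299.4   26.9] [ 508.2 -302.4   11. ]
top clamp_mouth 0.92 [434. 140.] [ 733.6 -385.8   21.6] [ 736.2 -389.1   11. ]
top clamp_mouth 0.71 [370.3 240.8] [ 475.4 -207.    22. ] [ 476.4 -209.7   11. ]
top vise 0.78 [246.7 217.9] [535.6 101.3  89.8] [544. 106.  11.]
top vise 0.59 [289.  261.2] [430.6   0.5  10.1] [430.    0.5  11. ]
top boards 0.65 [242.1 214.8] [541.9 112.5 102.8] [552.3 117.6  11. ]
top board_end 0.92 [300.3 228.7] [512.6 -30.8  -0.4] [512.4 -31.   11. ]
top board_end 0.31 [137.6 228.6] [515.6 363.1  94.7
[... 1029 characters left out ...]
208.7   23.2] [ 467.2 -205.3   11. ]
scene clamp_mouth 0.7 [314.  328.4] [ 699.1 -204.1   55.9] [ 694.  -189.7   11. ]
scene vise 0.77 [312.6 208.7] [559.5  69.5  57.3] [546.6  97.1  11. ]
scene boards 0.57 [318.6 188.3] [553.2 112.2  90.6] [531.8 162.2  11. ]
scene board_end 0.84 [278.7 222.2] [513.8 -22.7  93.7] [488.5  19.7  11. ]
scene pad_a 0.79 [249.6 240.9] [448.2 -57.9   1.2] [450.4 -62.6  11. ]
scene pad_a 0.67 [255.4 216.8] [425.2   7.5   5.3] [427.8   5.7  11. ]
scene glue 0.7 [350.3 134. ] [532.2 358.4  29. ] [528.1 373.8  11. ]
scene glue 0.32 [251.1 242.2] [452.1 -59.6   2.1] [455.6 -64.   11. ]
scene tape_measure 0.56 [314.9 329.4] [ 701.2 -202.9   49.1] [ 696.8 -190.8   11. ]
```

View pics/top0.png

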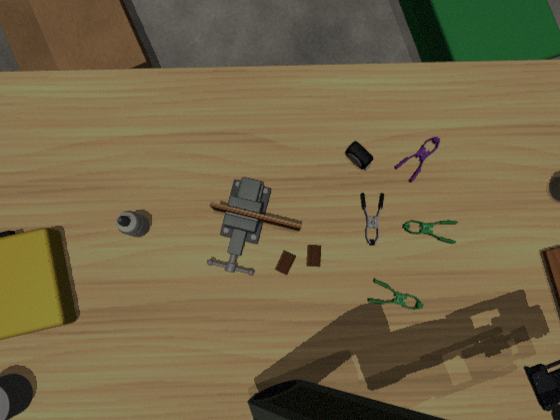

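View pics/scene0.png

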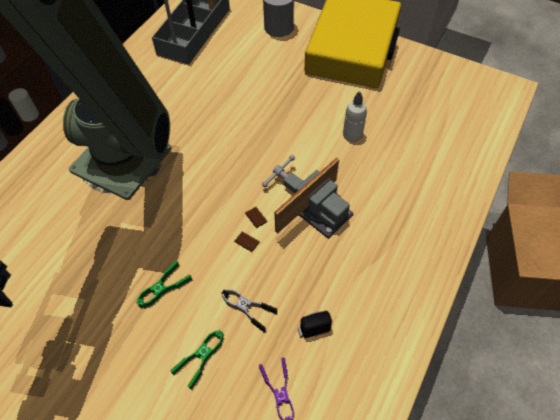

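Four clamp-shaped things show in the top view: steel grey with black handles at (372,222), green at (430,230), green at (397,296), purple at (420,157). The steel one at (372,222) fits the description. Boards' free end is at (300,228) in the top view, (278,222) in the scene view.

```bash
python3 - <<'E'
from h import *
np.set_printoptions(precision=1,suppress=True)
F={}
for c in("top","scene"):
    f=grab_frame(c);F[c]=f;X=cloud(f)
    if c=="scene": save("crop1.png",cv2.resize(f["img"][255:345,200:340],None,fx=5,fy=5,interpolation=cv2.INTER_CUBIC))
    for m in masks_of(c,"clamp"):
        P=X[m["pixels"]]; P=P[(P[:,2]>8)&(P[:,2]<35)]
        if len(P)<20: continue
        ctr=P[:,:2].mean(0)
        if np.hypot(*(ctr-[530,-217]))<40:
            w,V=np.linalg.eigh(np.cov(P[:,:2].T)); d=V[:,1]; d=d*(-1 if d[0]>0 else 1)
            s=(P[:,:2]-ctr)@d; print(c,"clamp",ctr,"yaw",np.degrees(np.arctan2(d[1],d[0])),s.min(),s.max(),"z",np.percentile(P[:,2],[50,95]))
    # board tops by depth
    P=X[(X[...,2]>122)&(X[...,2]<150)&(X[...,0]>480)&(X[...,0]<600)&(X[...,1]>-60)&(X[...,1]<240)]
    ctr=P[:,:2].mean(0); w,V=np.linalg.eigh(np.cov(P[:,:2].T)); d=V[:,1]*np.sign(V[1,1]); s=(P[:,:2]-ctr)@d
    print(c,"board",len(P),ctr,"yaw",np.degrees(np.arctan2(d[1],d[0])),"end",ctr+d*s.min(),ctr+d*s.max(),"z",np.percentile(P[:,2],[5,50,95]),np.sqrt(w))
    n=np.array([-d[1],d[0]]); t=(P[:,:2]-ctr)@n; print(np.percentile(t,[2,98]))
fs=[F["top"],F["scene"]]
print("end tri",two(fs,[[300.3,228.7],[278.7,222.2]]))
print("pivot",two(fs,[[373,223.1],[244.2,305.6]]),"mouth",two(fs,[[370.3,240.8],[225.3,290.4]]),"handles",two(fs,[[372.6,200.5],[264.2,316.9]]))
E
```

```text
top clamp [ 527.4 -216.9] yaw 171.3774172603574 -68.21595838899351 60.496202465850295 z [21.9 26.3]
top board 446 [536.6  79.2] yaw 74.48514535122867 end [507.5 -25.6] [566.1 185.6] z [129.5 135.7 140.3] [ 3.2 63.8]
[-5.4  4.7]
scene clamp [ 534.5 -216.6] yaw 176.30257910932554 -65.04588597280251 69.68463125979751 z [21.  25.7]
scene board 507 [536.8  74.1] yaw 74.61485021676575 end [508.6 -28.4] [568.  187.4] z [124.4 134.7 138.7] [ 3.4 64.4]
[-4.4  6.6]
end tri [509.4 -24.7  91.6]
pivot [ 523.8 -217.8    9.3] mouth [ 473.8 -208.6   25.3] handles [ 580.7 -219.9   12.5]
```

View pics/crop1.png

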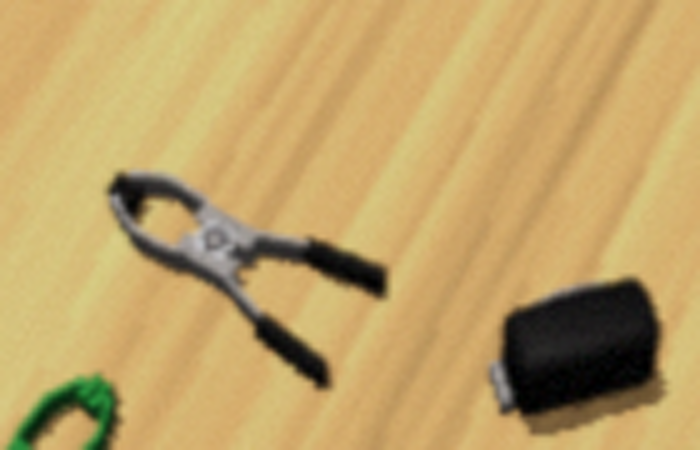

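The crop shows the steel clamp (pivot at (217,238) in the crop) with black handles and pads, jaws to the upper left. It is the one meant.

```bash
cat >> h.py <<'E'
def plan(tp,yaw,n,pitchroll=True):
    s=state(); p=np.array(s["ee_pos"]);q=R.from_euler("xyz",s["ee_rot"],degrees=True); g=R.from_euler("xyz",[180,0,yaw],degrees=True)
    rv=(q.inv()*g).as_rotvec(); print("rotvec",rv)
    rows=[]
    for i in range(n):
        sh=q.inv().apply((np.array(tp)-p)/(n-i)).round(1); tr=((q.inv()*g).as_rotvec()/(n-i)).round(4)
        p=p+q.apply(sh); q=q*R.from_rotvec(tr)
        rows.append(dict(zip(["x","y","z","rx","ry","rz"],[*map(float,sh),*map(float,tr)])))
    for k in range(0,n,10): print("["+",".join(str({a:b for a,b in r.items() if b}).replace("'",'"') for r in rows[k:k+10])+"]")
    print(p,q.as_euler("xyz",degrees=True))
E
python3 -c "
from h import *
plan([572,-222,160],174,19)"
```

```text
rotvec [ 2.97559973e-05  1.36231421e-04 -2.70106549e+00]
[{"x": 24.6, "y": -9.3, "z": 2.8, "rz": -0.1422},{"x": 25.6, "y": -5.7, "z": 2.8, "rz": -0.1422},{"x": 26.2, "y": -2.0, "z": 2.8, "rz": -0.1422},{"x": 26.2, "y": 1.7, "z": 2.8, "rz": -0.1422},{"x": 25.7, "y": 5.4, "z": 2.8, "rz": -0.1422},{"x": 24.7, "y": 9.0, "z": 2.9, "rz": -0.1421},{"x": 23.2, "y": 12.4, "z": 2.8, "rz": -0.1422},{"x": 21.2, "y": 15.5, "z": 2.9, "rz": -0.1421},{"x": 18.8, "y": 18.4, "z": 2.8, "rz": -0.1422},{"x": 16.0, "y": 20.9, "z": 2.9, "rz": -0.1421}]
[{"x": 12.9, "y": 22.9, "z": 2.8, "rz": -0.1422},{"x": 9.5, "y": 24.5, "z": 2.9, "rz": -0.1421},{"x": 5.9, "y": 25.6, "z": 2.8, "rz": -0.1422},{"x": 2.2, "y": 26.2, "z": 2.9, "rz": -0.1421},{"x": -1.5, "y": 26.2, "z": 2.8, "rz": -0.1422},{"x": -5.2, "y": 25.8, "z": 2.9, "rz": -0.1421},{"x": -8.8, "y": 24.8, "z": 2.8, "rz": -0.1422},{"x": -12.2, "y": 23.2, "z": 2.9, "rz": -0.1421},{"x": -15.4, "y": 21.3, "z": 2.8, "rx": -0.0001, "rz": -0.1422}]
[ 572.02320196 -222.01997257  160.04766823] [1.79999524e+02 2.84087960e-03 1.74001977e+02]
```

move_arm:
  plan:
    - {"x": 25,"y": -9,"z": 3,"rz": -0.142}
    - {"x": 26,"y": -6,"z": 3,"rz": -0.142}
    - {"x": 26,"y": -2,"z": 3,"rz": -0.142}
    - {"x": 26,"y": 2,"z": 3,"rz": -0.142}
    - {"x": 26,"y": 5,"z": 3,"rz": -0.142}
    - {"x": 25,"y": 9,"z": 3,"rz": -0.142}
    - {"x": 23,"y": 12,"z": 3,"rz": -0.142}
    - {"x": 21,"y": 16,"z": 3,"rz": -0.142}
    - {"x": 19,"y": 18,"z": 3,"rz": -0.142}
    - {"x": 16,"y": 21,"z": 3,"rz": -0.142}
  grip: 1

```text
schema error: expected keys x, y, z, rx, ry, rz
```

move_arm:
  plan:
    - {"x": 13,"y": 23,"z": 3,"rz": -0.142}
    - {"x": 10,"y": 25,"z": 3,"rz": -0.142}
    - {"x": 6,"y": 26,"z": 3,"rz": -0.142}
    - {"x": 2,"y": 26,"z": 3,"rz": -0.142}
    - {"x": -2,"y": 26,"z": 3,"rz": -0.142}
    - {"x": -5,"y": 26,"z": 3,"rz": -0.142}
    - {"x": -9,"y": 25,"z": 3,"rz": -0.142}
    - {"x": -12,"y": 23,"z": 3,"rz": -0.142}
    - {"x": -15,"y": 21,"z": 3,"rz": -0.142}
    - {}

```text
schema error: expected keys x, y, z, rx, ry, rz
```

```bash
python3 - <<'E'
from h import *
np.set_printoptions(precision=1,suppress=True)
s=state();print(s["time_s"],s["ee_pos"],s["ee_rot"],s["force"])
f=grab_frame("wrist");save("w1.png",f["img"]);X=cloud(f); print(-T(f)[1]@T(f)[0], np.median(X[...,2]))
for l in["clamp","clamp_handles","clamp_mouth"]:
    for r in landmark_of("wrist",l)[:2]:
        p=r["point"]; print(l,round(r["p"],2),np.array(p),X[min(419,int(p[1])),min(559,int(p[0]))],onplane(f,p,11))
for m in masks_of("wrist","clamp")[:2]:
    P=X[m["pixels"]]; P=P[(P[:,2]>8)&(P[:,2]<35)]; ctr=P[:,:2].mean(0); w,V=np.linalg.eigh(np.cov(P[:,:2].T)); d=V[:,1]; d*=-np.sign(d[0])
    s=(P[:,:2]-ctr)@d;t=(P[:,:2]-ctr)@[-d[1],d[0]]; print(m["p"],m["box"],ctr,"yaw",np.degrees(np.arctan2(d[1],d[0])),s.min(),s.max(),np.percentile(P[:,2],[5,50,95]))
    # centre line
    for a in np.arange(np.percentile(s,1),s.max(),12):
        k=abs(s-a)<3
        if k.sum()>3: 
            lo,hi=np.percentile(t[k],[2,98]); q=ctr+d*a+np.array([-d[1],d[0]])*(lo+hi)/2; print(round(a),round(hi-lo,1),q)
E
```

```text
1.2 [ 189.5 -542.9  214. ] [180.    0.   19.2] [-0.3  0.3 -0.2]
[ 259.5 -519.   384.7] 0.9112242702787344
```

View pics/w1.png

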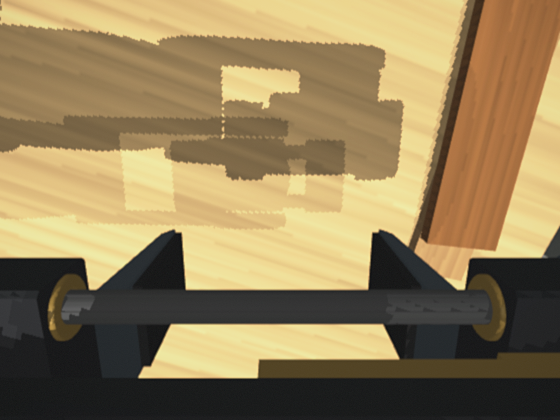

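The calls were refused because every row needs all six keys. The picture shows only bare bench, with the fingers at rows 230-380.

move_arm:
  plan:
    - {"x": 25,"y": -9,"z": 3,"rx": 0,"ry": 0,"rz": -0.142}
    - {"x": 26,"y": -6,"z": 3,"rx": 0,"ry": 0,"rz": -0.142}
    - {"x": 26,"y": -2,"z": 3,"rx": 0,"ry": 0,"rz": -0.142}
    - {"x": 26,"y": 2,"z": 3,"rx": 0,"ry": 0,"rz": -0.142}
    - {"x": 26,"y": 5,"z": 3,"rx": 0,"ry": 0,"rz": -0.142}
    - {"x": 25,"y": 9,"z": 3,"rx": 0,"ry": 0,"rz": -0.142}
    - {"x": 23,"y": 12,"z": 3,"rx": 0,"ry": 0,"rz": -0.142}
    - {"x": 21,"y": 16,"z": 3,"rx": 0,"ry": 0,"rz": -0.142}
    - {"x": 19,"y": 18,"z": 3,"rx": 0,"ry": 0,"rz": -0.142}
    - {"x": 16,"y": 21,"z": 3,"rx": 0,"ry": 0,"rz": -0.142}
  grip: 1

```text
time_s: 2.45
ee_pos: [392.1, -373.0, 183.9]
ee_rot: [180.0, 0.0, 100.9]
force: [-0.0, 0.0, -0.2]
gripper_width: 91.0
gripper_force: 0.0
```

move_arm:
  plan:
    - {"x": 13,"y": 23,"z": 3,"rx": 0,"ry": 0,"rz": -0.142}
    - {"x": 10,"y": 25,"z": 3,"rx": 0,"ry": 0,"rz": -0.142}
    - {"x": 6,"y": 26,"z": 3,"rx": 0,"ry": 0,"rz": -0.142}
    - {"x": 2,"y": 26,"z": 3,"rx": 0,"ry": 0,"rz": -0.142}
    - {"x": -2,"y": 26,"z": 3,"rx": 0,"ry": 0,"rz": -0.142}
    - {"x": -5,"y": 26,"z": 3,"rx": 0,"ry": 0,"rz": -0.142}
    - {"x": -9,"y": 25,"z": 3,"rx": 0,"ry": 0,"rz": -0.142}
    - {"x": -12,"y": 23,"z": 3,"rx": 0,"ry": 0,"rz": -0.142}
    - {"x": -15,"y": 21,"z": 3,"rx": 0,"ry": 0,"rz": -0.142}
    - {"x": 0,"y": 0,"z": 0,"rx": 0,"ry": 0,"rz": 0}

```text
time_s: 3.45
ee_pos: [575.1, -219.9, 156.3]
ee_rot: [180.0, 0.0, 174.1]
force: [0.1, 0.3, -0.0]
gripper_width: 91.3
gripper_force: 0.0
```

```bash
cat > cl.py <<'E'
from h import *
np.set_printoptions(precision=1,suppress=True)
s=state();print(s["time_s"],np.array(s["ee_pos"]),np.array(s["ee_rot"]),np.array(s["force"]))
f=grab_frame("wrist");save("w%d.png"%(s["time_s"]*10),f["img"]);X=cloud(f); print(-T(f)[1]@T(f)[0], np.median(X[...,2]))
for l in["clamp","clamp_handles","clamp_mouth"]:
    for r in landmark_of("wrist",l)[:2]:
        p=r["point"]; print(l,round(r["p"],2),np.array(p),X[min(419,int(p[1])),min(559,int(p[0]))],onplane(f,p,11))
for m in masks_of("wrist","clamp")[:2]:
    P=X[m["pixels"]]; P=P[(P[:,2]>8)&(P[:,2]<35)]
    if len(P)<20: continue
    ctr=P[:,:2].mean(0); w,V=np.linalg.eigh(np.cov(P[:,:2].T)); d=V[:,1]; d*=-np.sign(d[0])
    s=(P[:,:2]-ctr)@d;t=(P[:,:2]-ctr)@[-d[1],d[0]]; print(m["p"],m["box"],ctr,"yaw",np.degrees(np.arctan2(d[1],d[0])),s.min(),s.max(),np.percentile(P[:,2],[5,50,95]))
    for a in np.arange(np.percentile(s,1),s.max(),12):
        k=abs(s-a)<3
        if k.sum()>3:
            lo,hi=np.percentile(t[k],[2,98]); q=ctr+d*a+np.array([-d[1],d[0]])*(lo+hi)/2; print(round(a),round(hi-lo,1),q)
E
python3 cl.py; ls pics
```

```text
3.45 [ 575.1 -219.9  156.3] [180.    0.  174.1] [ 0.1  0.3 -0. ]
[ 499.8 -213.1  327. ] 0.7163928831988342
clamp 0.8 [153.3 329.6] [ 574.8 -266.9  205.1] [ 694.9 -352.4   11. ]
clamp 0.57 [279.3 132.8] [ 520.8 -213.2   23.2] [ 522.4 -213.    11. ]
clamp_mouth 0.74 [275.8  66.6] [ 471.3 -211.2   22.3] [ 470.8 -210.5   11. ]
clamp_mouth 0.61 [171.1 135. ] [ 514.3 -299.8   21.3] [ 514.8 -302.6   11. ]
0.74 [93.9, 124.9, 178.6, 77.5] [ 501.9 -362.3] yaw -99.55562879193249 -67.8518482847194 66.88043406108984 [12.3 21.7 23.2]
-67 10.8 [ 513.4 -295.9]
-55 24.7 [ 510.8 -307.7]
-43 32.5 [ 509.7 -319.7]
-31 32.2 [ 507.7 -331.5]
-19 26.6 [ 505.9 -343.3]
-7 26.6 [ 504.  -355.2]
5 28.1 [ 502. -367.]
17 36.4 [ 500.3 -378.9]
29 49.3 [ 498.2 -390.7]
41 52.4 [ 496.1 -402.6]
53 55.4 [ 494.2 -414.4]
65 56.9 [ 492.7 -426.3]
0.71 [283.1, 143.4, 65.5, 171.5] [ 531.  -215.6] yaw 177.6137066353099 -68.4304606775367 65.63294841045196 [19.2 21.8 23.1]
-66 57.5 [ 597.1 -218.7]
-54 55.5 [ 585.1 -218.5]
-42 51.5 [ 573.1 -217.3]
-30 48.8 [ 561.1 -217.1]
-18 35.5 [ 549.2 -216.6]
-6 27.1 [ 537.2 -216. ]
6 25.8 [ 525.2 -215.3]
18 27.0 [ 513.2 -214.7]
30 31.8 [ 501.2 -214.4]
42 31.5 [ 489.2 -213.9]
54 23.8 [ 477.2 -213. ]
crop1.png
scene0.png
top0.png
w1.png
w34.png
```

Now the descent: fine correction, then down to about 4 mm.

move_arm:
  plan:
    - {"x": -2,"y": 2.5,"z": 30,"rx": 0,"ry": 0,"rz": -0.05}
    - {"x": 0,"y": 0,"z": 40,"rx": 0,"ry": 0,"rz": 0}
    - {"x": 0,"y": 0,"z": 38,"rx": 0,"ry": 0,"rz": 0}
    - {"x": 0,"y": 0,"z": 20,"rx": 0,"ry": 0,"rz": 0}
    - {"x": 0,"y": 0,"z": 12,"rx": 0,"ry": 0,"rz": 0}
    - {"x": 0,"y": 0,"z": 7,"rx": 0,"ry": 0,"rz": 0}
    - {"x": 0,"y": 0,"z": 5,"rx": 0,"ry": 0,"rz": 0}
    - {"x": 0,"y": 0,"z": 0,"rx": 0,"ry": 0,"rz": 0}

```text
time_s: 4.5
ee_pos: [575.8, -219.9, 5.4]
ee_rot: [-180.0, 0.1, 176.7]
force: [0.0, 0.1, -0.0]
gripper_width: 91.1
gripper_force: 0.0
```

```bash
python3 cl.py; ls pics
```

```text
4.5 [ 575.8 -219.9    5.4] [-180.     0.1  176.7] [ 0.   0.1 -0. ]
[ 500.  -216.3  176.1] 0.6328771518381853
clamp 0.96 [282.5 155.8] [ 519.9 -215.4   23.2] [ 521.9 -215.1   11. ]
clamp_mouth 0.74 [ 81.3 147.9] [ 512.  -297.    22.4] [ 513.3 -302.9   11. ]
0.98 [285.4, 148.3, 119.8, 286.0] [ 519.7 -214.9] yaw 177.3967790159545 -66.80475595860123 55.1282038377604 [14.7 21.8 23. ]
-60 53.6 [ 580.  -217.8]
-48 50.6 [ 568.  -217.4]
-36 46.9 [ 556.  -216.8]
-24 32.7 [ 544.  -216.3]
-12 26.0 [ 532.1 -215.7]
0 25.9 [ 520.1 -215.1]
12 30.2 [ 508.1 -214.5]
24 31.9 [ 496.1 -213.9]
36 31.0 [ 484.1 -213.4]
48 18.9 [ 472.1 -212.8]
0.89 [54.6, 143.9, 105.3, 84.1] [ 510.4 -309.1] yaw 116.8408245524978 -32.74488074635284 14.425200684400782 [ 9.7 21.3 22.9]
-30 9.0 [ 520.9 -337.2]
-18 6.4 [ 523.6 -322.4]
-6 34.7 [ 507.8 -317. ]
6 28.1 [ 506.  -304.4]
crop1.png
scene0.png
top0.png
w1.png
w34.png
w45.png
```

move_arm:
  plan:
    - {"x": -1,"y": 2,"z": 1,"rx": 0,"ry": 0,"rz": 0}
    - {"x": 0,"y": 0,"z": 0,"rx": 0,"ry": 0,"rz": 0}

```text
time_s: 4.95
ee_pos: [576.8, -217.4, 4.1]
ee_rot: [-180.0, 0.0, 176.7]
force: [-0.4, -0.2, -0.2]
gripper_width: 91.0
gripper_force: 0.0
```

move_arm:
  plan:
    - {"x": 0,"y": 0,"z": 0,"rx": 0,"ry": 0,"rz": 0}
    - {"x": 0,"y": 0,"z": 0,"rx": 0,"ry": 0,"rz": 0}
    - {"x": 0,"y": 0,"z": 0,"rx": 0,"ry": 0,"rz": 0}
    - {"x": 0,"y": 0,"z": 0,"rx": 0,"ry": 0,"rz": 0}
    - {"x": 0,"y": 0,"z": 0,"rx": 0,"ry": 0,"rz": 0}
    - {"x": 0,"y": 0,"z": 0,"rx": 0,"ry": 0,"rz": 0}
    - {"x": 0,"y": 0,"z": 0,"rx": 0,"ry": 0,"rz": 0}
    - {"x": 0,"y": 0,"z": 0,"rx": 0,"ry": 0,"rz": 0}
  grip: 0
  squeeze: 35

```text
time_s: 5.75
ee_pos: [576.7, -217.7, 4.0]
ee_rot: [-180.0, 0.0, 176.7]
force: [0.3, 0.2, 0.1]
gripper_width: 29.8
gripper_force: 14.8
```

```bash
python3 cl.py; python3 -c "
from h import *
s=state();print(s['gripper_width'],s['gripper_force'],s['torque'])"
```

```text
5.75 [ 576.7 -217.7    4. ] [-180.     0.   176.7] [0.3 0.2 0.1]
[ 501.1 -214.2  174.7] 0.6253787815108178
clamp 0.96 [277.6 141.3] [ 515.1 -214.9   22.2] [ 516.3 -214.7   11. ]
clamp_handles 0.55 [277.5 264.6] [ 578.  -218.5    1. ] [ 573.9 -218.    11. ]
clamp_mouth 0.9 [ 71.5 147.8] [ 513.  -300.3   18.4] [ 513.9 -304.3   11. ]
0.84 [51.0, 140.4, 100.2, 85.9] [ 510.4 -307.6] yaw 127.92101082600507 -30.50486625298114 11.76989448357022 [ 9.8 21.3 22.9]
-27 9.4 [ 522.3 -332.3]
-15 5.2 [ 523.7 -316.1]
-3 35.4 [ 507.5 -313.5]
9 23.1 [ 503.9 -301. ]
0.76 [84.7, 370.8, 16.3, 11.9] [ 627.3 -320.2] yaw -114.24916586430088 -3.7686885559681267 3.333371612715566 [ 8.3 12.1 16. ]
-3 2.8 [ 628.8 -317.2]
26.58954815603644 34.73254904150963 [ 0.13435645 -0.21943429  0.01643599]
```

move_arm:
  plan:
    - {"x": 0,"y": 0,"z": 0,"rx": 0,"ry": 0,"rz": 0}
    - {"x": 0,"y": 0,"z": 0,"rx": 0,"ry": 0,"rz": 0}
    - {"x": 0,"y": 0,"z": 0,"rx": 0,"ry": 0,"rz": 0}
    - {"x": 0,"y": 0,"z": -5,"rx": 0,"ry": 0,"rz": 0}
    - {"x": 0,"y": 0,"z": -10,"rx": 0,"ry": 0,"rz": 0}
    - {"x": 0,"y": 0,"z": -20,"rx": 0,"ry": 0,"rz": 0}
    - {"x": 0,"y": 0,"z": -30,"rx": 0,"ry": 0,"rz": 0}
    - {"x": 0,"y": 0,"z": -20,"rx": 0,"ry": 0,"rz": 0}
    - {"x": 0,"y": 0,"z": -10,"rx": 0,"ry": 0,"rz": 0}
    - {"x": 0,"y": 0,"z": 0,"rx": 0,"ry": 0,"rz": 0}

```text
time_s: 7.0
ee_pos: [577.4, -218.0, 100.8]
ee_rot: [-179.9, 0.2, 176.7]
force: [-0.3, 0.4, -0.9]
gripper_width: 26.3
gripper_force: 34.7
```

```bash
cat > held.py <<'E'
from h import *
np.set_printoptions(precision=1,suppress=True)
s=state();e=np.array(s["ee_pos"]);q=R.from_euler("xyz",s["ee_rot"],degrees=True);print(s["time_s"],e,np.array(s["ee_rot"]),np.array(s["force"]),s["gripper_width"],s["gripper_force"])
f=grab_frame("wrist");save("w%d.png"%(s["time_s"]*10),f["img"]);X=cloud(f)
L=q.inv().apply((X-e).reshape(-1,3)).reshape(X.shape)  # tool frame
for l in["clamp","clamp_mouth","clamp_handles"]:
    for r in landmark_of("wrist",l)[:2]:
        p=r["point"]; print(l,round(r["p"],2),np.array(p),L[min(419,int(p[1])),min(559,int(p[0]))])
m=(L[...,0]>10)&(L[...,0]<130)&(abs(L[...,1])<45)&(abs(L[...,2])<28)&(f["z_map"]>0)
if e[2]<25: m&=X[...,2]>8
P=L[m]
for a in range(12,128,6):
    k=abs(P[:,0]-a)<2
    if k.sum()>2: t=np.sort(P[k,1]); g=np.diff(t); i=g.argmax(); print(a,k.sum(),"y",t[[0,-1]],"gap",t[i],t[i+1],"z med/top",np.median(P[k,2]),np.percentile(P[k,2],5))
print("tip",np.percentile(P[:,0],99.5),P[:,0].max())
E
python3 held.py;ls pics
```

```text
7.0 [ 577.4 -218.   100.8] [-179.9    0.2  176.7] [-0.3  0.4 -0.9] 26.32301609302026 34.69021551311016
clamp 0.81 [276.9 141.2] [ 61.7  -1.2 -18.6]
clamp 0.6 [ 80.5 120.3] [  66.1 -129.5   80.5]
clamp_mouth 0.62 [145.8 130.5] [ 59.8 -87.3  79.7]
clamp_handles 0.72 [277.6 260.5] [-40.9  -0.6  99.7]
12 381 y [-14.4  12.5] gap -6.2649376759667605 4.360514348510219 z med/top -17.542345294559098 -23.18547153688157
18 1396 y [-24.6  22.8] gap -7.0839485842828696 5.083066690876629 z med/top -16.699956931346225 -26.569244077442935
24 147 y [-11.6   9.7] gap -8.655807712255365 6.692977899821512 z med/top -17.63994602065034 -18.91409366797849
30 154 y [-11.4   9.6] gap -8.3092660709933 6.280852747074036 z med/top -17.87893663902113 -18.93636433156252
36 154 y [-11.   9.] gap -7.889597770706448 5.906699797528342 z med/top -17.769973634097788 -18.843546611293277
42 312 y [-10.8   8.5] gap -1.161963045412837 -0.7444246904425077 z med/top -17.63019115169395 -18.673633952164334
48 480 y [-12.3  10. ] gap -1.1582789389378192 -0.7460109025660555 z med/top -17.615806708251828 -18.599107237086766
54 59
[... 675 characters left out ...]
91143256
90 313 y [-26.3  24.1] gap -22.676710304307452 20.58491698933541 z med/top -16.678279020706302 -18.404472055380932
96 360 y [-25.8  23.4] gap -21.835973020199887 19.654601770379003 z med/top -16.554623552355316 -18.494011144847413
102 841 y [-24.6  22.5] gap -13.220483936616569 11.034863893002562 z med/top -16.139601580839887 -18.298055992703777
108 520 y [-23.6  21.4] gap -14.173310533653702 12.044372469073647 z med/top -17.343561598428213 -18.528156631613204
114 105 y [-20.9  18.8] gap -15.817527673133554 13.601015469434943 z med/top -17.095966597597812 -18.32149559491225
tip 112.47769300428244 113.97973271154662
crop1.png
scene0.png
top0.png
w1.png
w34.png
w45.png
w57.png
w70.png
```

```bash
python3 -c "
from h import *
plan([469.5,-172,84],74.5,15)"
```

```text
rotvec [-0.00180456 -0.00260325  1.78350965]
[{"x": 7.2, "y": 2.6, "z": 0.9, "rx": -0.0001, "ry": -0.0002, "rz": 0.1189},{"x": 7.5, "y": 1.7, "z": 0.9, "rx": -0.0001, "ry": -0.0002, "rz": 0.1189},{"x": 7.7, "y": 0.8, "z": 0.9, "rx": -0.0001, "ry": -0.0002, "rz": 0.1189},{"x": 7.7, "y": -0.1, "z": 0.9, "rx": -0.0001, "ry": -0.0002, "rz": 0.1189},{"x": 7.6, "y": -1.0, "z": 0.9, "rx": -0.0001, "ry": -0.0002, "rz": 0.1189},{"x": 7.5, "y": -1.9, "z": 0.9, "rx": -0.0001, "ry": -0.0002, "rz": 0.1189},{"x": 7.2, "y": -2.8, "z": 0.9, "rx": -0.0001, "ry": -0.0002, "rz": 0.1189},{"x": 6.8, "y": -3.6, "z": 0.9, "rx": -0.0001, "ry": -0.0001, "rz": 0.1189},{"x": 6.3, "y": -4.4, "z": 0.9, "rx": -0.0001, "ry": -0.0001, "rz": 0.1189},{"x": 5.8, "y": -5.1, "z": 0.9, "rx": -0.0001, "ry": -0.0002, "rz": 0.1189}]
[{"x": 5.1, "y": -5.7, "z": 1.0, "rx": -0.0001, "ry": -0.0001, "rz": 0.1189},{"x": 4.4, "y": -6.3, "z": 0.9, "rx": -0.0001, "ry": -0.0002, "rz": 0.1189},{"x": 3.6, "y": -6.8, "z": 1.0, "rx": -0.0001, "ry": -0.0001, "rz": 0.1189},{"x": 2.8, "y": -7.1, "z": 0.9, "rx": -0.0002, "ry": -0.0002, "rz": 0.1189},{"x": 2.0, "y": -7.5, "z": 0.9, "rx": -0.0001, "ry": -0.0001, "rz": 0.1189}]
[ 469.47739853 -171.96189782   84.04703653] [-1.79998118e+02 -5.21473140e-04  7.45005700e+01]
```

View pics/w70.png

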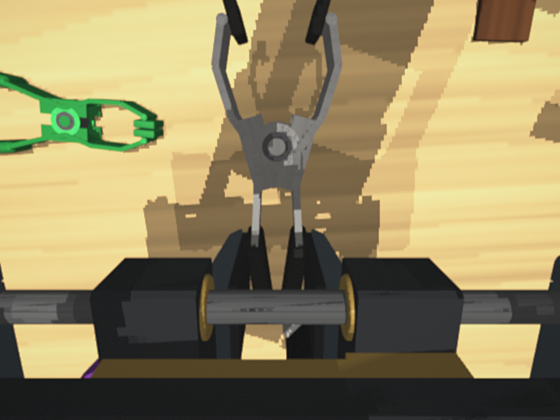

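The clamp is held level and open: pivot at (277,147), pads at (235,20) and (322,20).

move_arm:
  plan:
    - {"x": 7,"y": 2.6,"z": 1,"rx": 0,"ry": 0,"rz": 0.119}
    - {"x": 7.5,"y": 1.7,"z": 1,"rx": 0,"ry": 0,"rz": 0.119}
    - {"x": 7.7,"y": 0.8,"z": 1,"rx": 0,"ry": 0,"rz": 0.119}
    - {"x": 7.7,"y": 0,"z": 1,"rx": 0,"ry": 0,"rz": 0.119}
    - {"x": 7.6,"y": -1,"z": 1,"rx": 0,"ry": 0,"rz": 0.119}
    - {"x": 7.5,"y": -2,"z": 1,"rx": 0,"ry": 0,"rz": 0.119}
    - {"x": 7,"y": -3,"z": 1,"rx": 0,"ry": 0,"rz": 0.119}
    - {"x": 7,"y": -3.6,"z": 1,"rx": 0,"ry": 0,"rz": 0.119}
    - {"x": 6,"y": -4.4,"z": 1,"rx": 0,"ry": 0,"rz": 0.119}
    - {"x": 6,"y": -5,"z": 1,"rx": 0,"ry": 0,"rz": 0.119}

```text
time_s: 8.2
ee_pos: [505.0, -187.3, 87.8]
ee_rot: [-179.9, -0.1, 108.2]
force: [-0.0, 0.8, -0.1]
gripper_width: 26.6
gripper_force: 34.7
```

move_arm:
  plan:
    - {"x": 5,"y": -5.7,"z": 1,"rx": 0,"ry": 0,"rz": 0.119}
    - {"x": 4.4,"y": -6.3,"z": 1,"rx": 0,"ry": 0,"rz": 0.119}
    - {"x": 3.6,"y": -6.8,"z": 1,"rx": 0,"ry": 0,"rz": 0.119}
    - {"x": 2.8,"y": -7,"z": 1,"rx": 0,"ry": 0,"rz": 0.119}
    - {"x": 2,"y": -7.5,"z": 2,"rx": 0,"ry": 0,"rz": 0.119}
    - {"x": 0,"y": 0,"z": 0,"rx": 0,"ry": 0,"rz": 0}
    - {"x": 0,"y": 0,"z": 0,"rx": 0,"ry": 0,"rz": 0}

```text
time_s: 8.9
ee_pos: [470.7, -172.5, 82.4]
ee_rot: [-180.0, 0.0, 74.6]
force: [0.5, -0.6, -1.3]
gripper_width: 26.6
gripper_force: 34.7
```

```bash
python3 held.py; cat > bd.py <<'E'
from h import *
np.set_printoptions(precision=1,suppress=True)
s=state();e=np.array(s["ee_pos"]);q=R.from_euler("xyz",s["ee_rot"],degrees=True);F={}
for c in("top","scene"):
    f=F[c]=grab_frame(c);X=cloud(f);save(c+"%d.png"%(s["time_s"]*10),f["img"])
    P=X[(X[...,2]>125)&(X[...,2]<145)&(X[...,0]>480)&(X[...,0]<600)&(X[...,1]>-45)&(X[...,1]<240)]
    L=q.inv().apply(P-e); L=L[(abs(L[:,1]-np.median(L[:,1]))<12)]
    a=np.polyfit(L[:,0],L[:,1],1); x0=np.percentile(L[:,0],0.5)
    print(c,len(L),"board end tool x",x0,L[:,0].min(),"y at end",np.polyval(a,x0),"yaw diff",np.degrees(a[0]),"z",np.median(L[:,2]))
    # clamp in same view
    M=q.inv().apply((X-e).reshape(-1,3)); M=M[(M[:,0]>25)&(M[:,0]<122)&(abs(M[:,1])<35)&(abs(M[:,2]+11)<13)]
    for x in(45,60,75,90,102,112):
        k=abs(M[:,0]-x)<4
        if k.sum()>2: print("  clamp",x,k.sum(),"y",M[k,1].min(),M[k,1].max(),"z",np.median(M[k,2]))
    print("  tip",np.percentile(M[:,0],99) if len(M) else None)
    for l in("clamp","clamp_mouth","board_end"):
        for r in landmark_of(c,l)[:1]: print("  ",l,round(r["p"],2),np.array(r["point"])); F[c+l]=r["point"]
for l in("board_end","clamp_mouth"):
    if "top"+l in F and "scene"+l in F: w=two([F["top"],F["scene"]],[F["top"+l],F["scene"+l]]); print(l,w,"tool",q.inv().apply(w-e))
E
python3 bd.py
```

```text
8.9 [ 470.7 -172.5   82.4] [-180.     0.    74.6] [ 0.5 -0.6 -1.3] 26.64140428719305 34.689952209591866
clamp 0.97 [276.2 142. ] [ 59.6  -0.6 -18.9]
clamp_handles 0.87 [277.  264.2] [-38.1  -0.   82. ]
clamp_handles 0.36 [280.3 141.2] [ 59.9   1.  -17.1]
12 375 y [-13.9  16.3] gap -6.013230965102116 5.133829170365402 z med/top -17.477216235010633 -22.887222313955228
18 965 y [-24.   23.1] gap -6.7557556236019085 5.935500403535153 z med/top -16.291663608879364 -26.28623919549613
24 144 y [-11.   10.1] gap -8.082617495104845 7.078101024358325 z med/top -17.765590074703724 -18.8158808593234
30 149 y [-10.9   9.6] gap -7.611468405515731 6.693323243656247 z med/top -17.866844010501257 -18.81914206058218
36 148 y [-10.4   9.5] gap -7.339475235581519 6.336546869099301 z med/top -17.65807659892824 -18.9606649441724
42 437 y [-10.7   9.8] gap -0.6449278726038554 -0.2308529478791861 z med/top -17.57630380853528 -18.606497024500488
48 500 y [-12.3  11.3] gap -0.6436755930364111 -0.23236143324327618 z med/top -17.554502762018274 -18.650165528861475
54 625 y [-13.8  12.9] gap -0.6423721301280999 
[... 2101 characters left out ...]
11342000259481
  clamp 45 6 y 7.564698479303124 9.513973462535418 z -8.127976138546163
  clamp 60 7 y 5.008889930621862 14.602967261937202 z -18.540941368301098
  clamp 75 24 y -23.14993740956503 21.803279150387702 z -15.550974426129848
  clamp 90 34 y -26.68129018215468 23.976872049465097 z -13.223388533710786
  clamp 102 49 y -26.27635693896137 23.437190634979594 z -14.378934619766001
  clamp 112 20 y -21.580176217315167 18.876920994186932 z -14.800200094199369
  tip 111.99480246345412
   clamp 0.98 [203.2 351.8]
   clamp_mouth 0.72 [218.3 333.5]
   board_end 0.8 [276.3 224.8]
board_end [506.9 -29.   84.2] tool [148.   -4.   -1.3]
clamp_mouth [ 468.4 -160.4 -326.4] tool [ 11.1  -6.  409.3]
```

move_arm:
  plan:
    - {"x": 4,"y": -2.5,"z": 0,"rx": 0,"ry": 0,"rz": 0}
    - {"x": 8,"y": 0,"z": 0,"rx": 0,"ry": 0,"rz": 0}
    - {"x": 10,"y": 0,"z": 0,"rx": 0,"ry": 0,"rz": 0}
    - {"x": 10,"y": 0,"z": 0,"rx": 0,"ry": 0,"rz": 0}
    - {"x": 8,"y": 0,"z": 0,"rx": 0,"ry": 0,"rz": 0}
    - {"x": 6,"y": 0,"z": 0,"rx": 0,"ry": 0,"rz": 0}
    - {"x": 4,"y": 0,"z": 0,"rx": 0,"ry": 0,"rz": 0}
    - {"x": 0,"y": 0,"z": 0,"rx": 0,"ry": 0,"rz": 0}
    - {"x": 0,"y": 0,"z": 0,"rx": 0,"ry": 0,"rz": 0}

```text
time_s: 10.4
ee_pos: [481.8, -123.7, 82.9]
ee_rot: [180.0, 0.0, 74.4]
force: [-0.6, 0.4, -1.1]
gripper_width: 26.5
gripper_force: 34.7
```

```bash
python3 held.py|egrep "^(1?[0-9]\.|9.|10.|tip)"; python3 bd.py; python3 - <<'E'
from h import *
np.set_printoptions(precision=1,suppress=True)
s=state();e=np.array(s["ee_pos"]);q=R.from_euler("xyz",s["ee_rot"],degrees=True)
f=grab_frame("wrist");L=q.inv().apply((cloud(f)-e).reshape(-1,3));L=L[(L[:,2]<-40)&(L[:,2]>-62)&(L[:,0]>70)&(abs(L[:,1])<30)]
print(len(L),L.min(0) if len(L) else 0,L.max(0) if len(L) else 0,np.median(L,0) if len(L) else 0)
E
ls pics
```

```text
10.4 [ 481.8 -123.7   82.9] [180.    0.   74.4] [-0.6  0.4 -1.1] 26.530873564387125 34.68997403047979
90 337 y [-25.9  24.7] gap -22.118982400114085 20.9878532986532 z med/top -16.663128328681744 -18.415886672858
96 357 y [-24.7  23.8] gap -20.944196989666022 19.948279260758365 z med/top -16.42218378747393 -18.34340444401713
102 1331 y [-23.7  22.4] gap 4.02757195361527 11.560654127689807 z med/top -16.376030606425278 -23.533176776290468
108 403 y [-22.4  21.7] gap -14.119254442747842 13.013289652967815 z med/top -17.2458576122539 -18.526838975817284
tip 110.7685483456764 112.37273250588328
top 431 board end tool x 102.8722937781869 101.7821305601413 y at end -1.4404716740901862 yaw diff -0.15575427645120354 z -53.12065158514671
  clamp 45 29 y -11.212696611790205 9.583947628423488 z -18.027816183673664
  clamp 60 39 y -14.98358668656688 15.284083677232625 z -17.6467946430974
  clamp 75 15 y -22.87657457946595 21.48258573177143 z -14.250241212466523
  clamp 90 14 y -25.86671044989924 23.838064918284918 z -16.0112691308856
  clamp 102 30 y -23.852802267234875 22.046288247010644 z -16.
[... 466 characters left out ...]
9.1413292656593 z -16.150063762237018
  clamp 90 29 y -25.979317307466193 25.422047938562564 z -10.981797905918764
  clamp 102 71 y -23.98411126069683 21.634932945041808 z -12.117558647688927
  clamp 112 24 y -19.59434731956967 19.63638339902303 z -12.913289928765735
  tip 121.59315491154102
   clamp 0.83 [156.9 291.9]
   clamp_mouth 0.88 [215.7 333.5]
   board_end 0.61 [275.6 224.2]
board_end [509.6 -31.8  93.7] tool [ 96.3   2.  -10.8]
clamp_mouth [ 627.9 -338.5  304.1] tool [-167.3  198.5 -221.1]
611 [100.3  -6.1 -54.9] [102.8   4.  -40. ] [100.9  -0.9 -51.8]
crop1.png
scene0.png
scene106.png
scene91.png
top0.png
top106.png
top91.png
w1.png
w104.png
w34.png
w45.png
w57.png
w70.png
w89.png
```

Centred to about 0.5 mm; the end is at the pads' back edge. I go 14 mm further.

move_arm:
  plan:
    - {"x": 3,"y": -0.3,"z": 0,"rx": 0,"ry": 0,"rz": 0}
    - {"x": 5,"y": 0,"z": 0,"rx": 0,"ry": 0,"rz": 0}
    - {"x": 4,"y": 0,"z": 0,"rx": 0,"ry": 0,"rz": 0}
    - {"x": 2,"y": 0,"z": 0,"rx": 0,"ry": 0,"rz": 0}
    - {"x": 0,"y": 0,"z": 0,"rx": 0,"ry": 0,"rz": 0}
    - {"x": 0,"y": 0,"z": 0,"rx": 0,"ry": 0,"rz": 0}
    - {"x": 0,"y": 0,"z": 0,"rx": 0,"ry": 0,"rz": 0}

```text
time_s: 11.75
ee_pos: [485.3, -110.2, 82.9]
ee_rot: [-180.0, 0.0, 74.4]
force: [-0.3, 0.2, -1.6]
gripper_width: 26.3
gripper_force: 34.7
```

```bash
python3 - <<'E'
from h import *
np.set_printoptions(precision=1,suppress=True)
s=state();print(s["time_s"],s["ee_pos"],s["ee_rot"],s["force"],s["gripper_width"]);e=np.array(s["ee_pos"]);q=R.from_euler("xyz",s["ee_rot"],degrees=True)
f=grab_frame("wrist");save("wf.png",f["img"]);L=q.inv().apply((cloud(f)-e).reshape(-1,3));B=L[(L[:,2]<-40)&(L[:,2]>-62)&(L[:,0]>70)&(abs(L[:,1])<30)]
print(B.min(0),B.max(0),np.median(B,0))
C=L[(L[:,2]<2)&(L[:,2]>-25)]
for x in(78,84,90,96,101,106,110):
    k=abs(C[:,0]-x)<2; y=C[k,1]; print(x,y[y<-9].max(initial=-99),y[y>8].min(initial=99))
E
```

```text
11.75 [ 485.3 -110.2   82.9] [-180.     0.    74.4] [-0.3  0.2 -1.6] 26.29154643262532
[ 86.5  -5.7 -55.7] [103.1   4.4 -40.3] [ 94.4  -0.5 -53. ]
78 -19.11851851322275 18.11230233986817
84 -20.79360468568968 19.754614667324393
90 -22.048056845913194 21.020273334821237
96 -20.99465368512919 20.008412575423005
101 -12.62476022353356 11.567534096116173
106 -13.495629364003776 12.492975619815512
110 -14.625973834014028 13.573414889652506
```

View pics/wf.png

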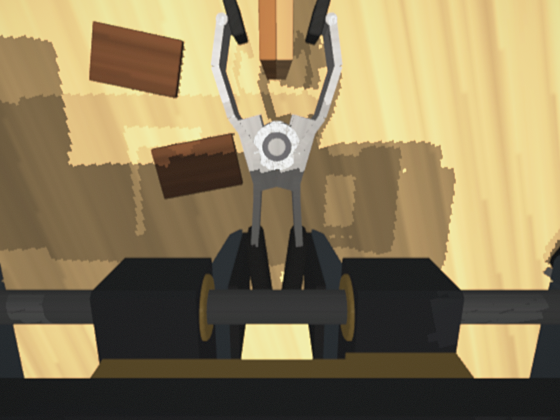

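The picture shows the board end at (277,70), centred between the jaws and past the pads at (235,20) and (322,20). It is clear of both jaws and of the pivot plate at row 120. Handing in.

```bash
python3 -c "
from workcell import *
print(job_done())"
```

```text
the job is handed in; nothing more can be done
None
```

I handed the job in at about 12 s: the steel clamp is held squeezed open and level around the free board end, about halfway up, with the end about 13 mm past the pads and about 7 mm clear on each side.

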